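# Pack the storage kit into the foam tray

### The arm

A 7-joint arm with a two-finger parallel gripper is mounted at the origin on the work surface. World frame = base frame: x ahead of the robot, y to its left, z up, the work surface at z = 0. Lengths are in mm, angles in rad, forces in N, time in s.
With the tool pointing down it reaches from about 400 to 750 mm from the base axis. Payload 19.5 kg.
Tool frame: the origin (TCP) lies at the very end of the fingers, on their centre line; the grasp point (between the pads) lies 19 mm behind it; z points along the fingers, y is the line along which they close (so a half turn about z gives the same grasp; the last joint's range is limited). The gripper opens to 85 mm and grips with 20 to 120 N. Pads are 22 mm wide; open, the fingers measure 114 mm over their backs; the gripper's body (76 mm by 85 mm) begins 54 mm behind the grasp point. The pads swing forward as they close: fully open they stand 13 mm farther back than shut.
Start: joints at [1.23, 0.707, -0.028, 1.485, 0.022, 0.951, -0.075], TCP at [169.258, -549.497, 231.268] pointing down, gripper open.
Joint ranges: [-2.71, 2.71], [-0.32, 2.16], [-1.57, 1.52], [0, 2.45], [-1.46, 4.6], [0, 2.02], [-2.83, 2.83]. Speed limits (rad/s): [1.89, 1.89, 2.57, 2.57, 3.01, 3.01, 3.01].

### API

Orientations are given as [roll, pitch, yaw] about the fixed x, y, z axes, in that order (R = Rz(yaw) Ry(pitch) Rx(roll)).
In Python, from bench import bot gives the robot as it stands. The module is installed in compiled form; this text tells all that it offers.
- The arm moves only by the shell command python3 -m inch 'ROWS' [FORCE]. ROWS is JSON, one flat list of numbers, 5 for each row, row after row: the shift along the tool's x, y, z each as a share of 0.04 m, from -1 to 1, then the turn about the tool's z as a share of 0.1 rad, from -1 to 1, then the finger opening in mm, from 0 to 85.4. In form: [x, y, z, roll, gripper, x, y, z, roll, gripper, ...]. A call has 1 to 5 rows; each row shifts and turns the commanded pose from where the row before left it, along the tool's axes as they then stand; what a row does not reach is not made up. A row lasts 1/12 s, in which the tool goes at most 41.7 mm and 7.16 degrees, less where a joint would pass 70% of its speed; a pose out of reach is approached as far as the arm can. A call with a number of a shift or a turn outside -1 to 1 is refused whole. A call with a gripper value outside its range is refused whole. The fingers move at their own pace and stop on an object; FORCE is the grip in N (left out, the last holds). Time passes only in rows, so rows that do not move let the fingers close. It gives the time, the measured TCP pose, the force, the opening and the grip force at its end, in the units of the state.
- bot.read_state(): the state, without advancing time (a new reading comes with each control period).
- bot.capture(name): name is "side" or "top"; returns the picture (420x560x3 uint8, red, green, blue); there is no depth.
- bot.camera_info(name): a dict with "fx", "fy", "cx", "cy" (pixels), "R" (3x3) and "t" (3): a world point X has camera coordinates R X + t. Camera axes: x right, y down, z forward; pixel columns grow to the right and rows downward; lengths in mm; the calibration is good to about 2 mm. A picture is of the moment at which its call begins. camera_info takes no time and is no camera call.
- bot.close_job(): hands the job in; it is judged then, once.
The state is a dict: "time": time; "joint_pos": joint angles; "qd": joint speeds; "joint_efforts": joint torques, N m; "ee_pos": TCP position; "tool_rot": TCP orientation; "wrist_force": force on the tool from outside, world axes, zero at the start; "moment": the same for the moment, N m; "finger_gap": finger opening in mm; "gripper_force": force on a finger pad.
Only numpy, scipy, OpenCV 4.12 (cv2) and the standard library are available. Lean on these libraries where they do the work, as an engineer would, in place of code of your own. Each camera call takes 0.05 s, during which the arm holds its last target. There are 200 camera calls.

### The job

Pack the storage kit into the foam-lined tray: set the short drive stick, the power brick, the small puck and the L-shaped bracket, lying flat, each fully down into the foam cutout that matches its shape. Set them in gently rather than dropping them, and leave the longer stick and the larger puck, which fit no cutout, where they lie.

Things in the scene. Friction and masses are not known exactly. Their poses are not given: they have to be found in the camera images.
- stick: Short drive stick: finned aluminium bar 90 (x) x 30 (y) x 22 mm high, about 0.1 kg, lying flat on the table; origin = centre of its underside, x along its length, z up. Grip it across its 30 mm width. Belongs in foam_long.
- brick: Power brick: black plastic block 70 (x) x 46 (y) x 28 mm high, about 0.16 kg, lying flat on the table; origin = centre of its underside, x along its length, z up. Grip it across its 46 mm width. Belongs in foam_oblong.
- puck: Small puck: round grey plastic dock with a dark disc on top, diameter 58, 24 mm high, about 0.12 kg, lying flat on the table; origin = centre of its underside, z up. Belongs in foam_round.
- bracket: Steel L bracket, 76 (x) x 60 (y) over all, 22 mm high, 0.14 kg, flat on the table; arms 22 wide. Origin = middle of the 76 x 60 outline at the underside, in the open inner corner; z up. Long arm: x -38 to 38, y -30 to -8. Short arm: x -38 to -16, y -30 to 30. Grip across the long arm at x = 10, y = -19. Belongs in foam_L.
- long_stick: Look-alike, stays where it is: long drive stick, as the short one but 126 (x) x 30 x 22 mm high; too long for the cutout. Origin = centre of its underside, x along its length.
- large_puck: Look-alike, stays where it is: large puck, as the small one but diameter 80, 24 mm high; too wide for the cutout. Origin = centre of its underside.
- foam_long: Dark foam module (mm) 120 (x) x 96 x 22 high, fixed; origin = centre of its underside, 4 above the table; foam top 26 above the table. Cutout 10 deep, pale floor 12 above the origin: rectangle 100 (x) x 40 (y), centred, for the stick, either way round. Four modules lie 2 by 2, edge to edge, turned alike, in a fixed grey tray 252 x 204, walls 6, flush with the foam top; their order varies.
- foam_oblong: Dark foam module in the tray (mm) 120 (x) x 96 x 22 high, fixed; origin = centre of its underside, 4 above the table; foam top 26 above the table. Cutout 10 deep, pale floor 12 above the origin: rectangle 80 (x) x 56 (y), centred, for the power brick, either way round.
- foam_round: Dark foam module in the tray (mm) 120 (x) x 96 x 22 high, fixed; origin = centre of its underside, 4 above the table; foam top 26 above the table. Cutout 10 deep, pale floor 12 above the origin: circle of diameter 68, centred, for the small puck.
- foam_L: Dark foam module in the tray (mm) 120 (x) x 96 x 22 high, fixed; origin = centre of its underside, 4 above the table; foam top 26 above the table. Cutout 10 deep, pale floor 12 above the origin: an L 5 mm larger all round than the bracket, which fits only with its x axis along the module's x axis, pointing the same way; seated, its origin is right above the module's.

How it is judged:
By the outcome, as a careful person would: the job done as asked, in the order asked, and still so for the second after the job is handed in, with the robot touching nothing.
It also fails if it takes over 96 s, if anything falls off the work surface, if the arm or the gripper's body presses on something with over 40 N, if the wrist force passes 120 N, or if a joint passes its speed limit or range.

## Working session

There is one attempt and no reset: what is moved stays moved. The work goes in short steps, Python scripts to look and compute and a shell command to move; the robot and the scene stay as the last step left them, time stands still between calls to the robot, and variables do not carry over. Pictures are saved under pics/ and viewed, at most 14 in all, crops included, and the job is handed in when it is done.

```bash
mkdir -p pics
python3 - <<'E'
from bench import bot
import cv2
for n in("top","side"):
    cv2.imwrite(f"pics/{n}0.png",cv2.cvtColor(bot.capture(n),cv2.COLOR_RGB2BGR)); print(bot.camera_info(n))
print(bot.read_state())
E
```

```text
{'fx': 517.7507693297953, 'fy': 517.7507693297953, 'cx': 284.08067812806377, 'cy': 207.13857161235862, 'R': array([[ 0.00774013, -0.99995612, -0.00527708],
       [-0.98206651, -0.00660731, -0.18841897],
       [ 0.18837584,  0.00664083, -0.98207456]]), 't': array([ -10.57310177,  515.36443872, 1400.1725247 ])}
{'fx': 532.8035274996279, 'fy': 532.8035274996279, 'cx': 289.44481562604597, 'cy': 203.15338176009544, 'R': array([[-0.71442176, -0.69951644, -0.01668234],
       [-0.50198808,  0.52900214, -0.68422562],
       [ 0.48745206, -0.48045134, -0.72907956]]), 't': array([ 360.58609347,  293.02343914, 1234.83469406])}
{'time': 0.1, 'joint_pos': array([ 1.23027567,  0.70703419, -0.02762561,  1.48492958,  0.02199842,
        0.9509091 , -0.07549229]), 'qd': array([-5.17021297e-04, -1.54113944e-03, -1.10441849e-03, -2.26337545e-03,
       -6.46168323e-04, -3.03961301e-05,  4.10940039e-04]), 'joint_efforts': array([ 2.10827195e-03, -8.84291339e+01,  1.23655558e+00, -2.36450547e+01,
        1.70317705e-02,  5.09146310e-03,  3.46911099e-05]), 'ee_pos': array([ 169.21340445, -549.29699044,  230.88324654]), 'tool_rot': array([-3.14061498e+00,  2.25261876e-05,  2.98832883e-01]), 'wrist_force': array([-0.27850837,  0.42659435, -0.457347  ]), 'moment': array([-0.08670715, -0.08094869,  0.01587951]), 'gripper_force': 0.0, 'finger_gap': 85.37041909739189}
```

View pics/top0.png

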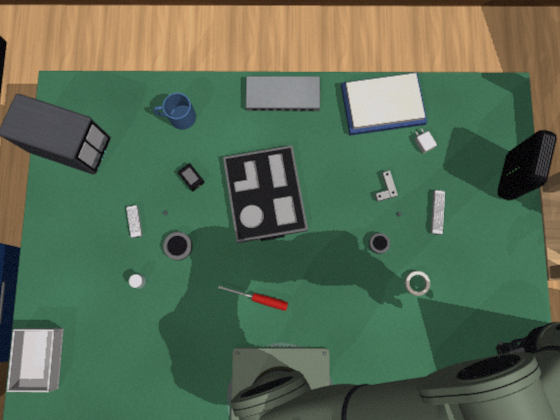

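View pics/side0.png

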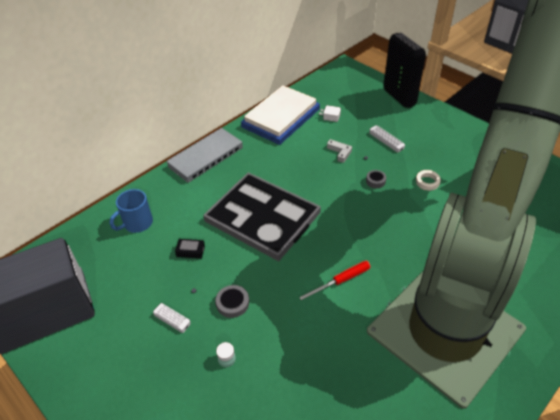

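The top view shows: tray (265,193), short stick (134,221), brick (191,177), large puck (177,246), small puck (379,243), bracket (386,186), long stick (438,212). The side view shows the same things: tray (262,215), short stick (171,318), brick (190,248), small puck (376,179), bracket (340,150). I need enlarged crops.

```bash
cat > crop.py <<'E'
import cv2
def crop(src,dst,parts,s):
    im=cv2.imread(src); out=[]
    for x0,y0,x1,y1 in parts:
        c=cv2.resize(im[y0:y1,x0:x1],None,fx=s,fy=s,interpolation=cv2.INTER_CUBIC)
        for x in range((x0+9)//10*10,x1,10):
            cv2.line(c,(int((x-x0+.5)*s),0),(int((x-x0+.5)*s),6),(0,255,255),1)
            cv2.putText(c,str(x),(int((x-x0+.5)*s)-10,16),0,.35,(0,255,255),1)
        for y in range((y0+9)//10*10,y1,10):
            cv2.line(c,(0,int((y-y0+.5)*s)),(6,int((y-y0+.5)*s)),(0,255,255),1)
            cv2.putText(c,str(y),(8,int((y-y0+.5)*s)+4),0,.35,(0,255,255),1)
        out.append(c)
    cv2.imwrite(dst,cv2.vconcat(out) if len(out)==2 and out[0].shape[1]==out[1].shape[1] else cv2.hconcat(out))
E
python3 - <<'E'
from crop import crop
crop("pics/top0.png","pics/c1.png",[(115,140,315,255)],4)
crop("pics/top0.png","pics/c2.png",[(360,160,450,260)],6)
crop("pics/side0.png","pics/c3.png",[(150,165,330,335)],4)
crop("pics/side0.png","pics/c4.png",[(320,110,410,200)],6)
E
```

```text
(no output)
```

View pics/c1.png

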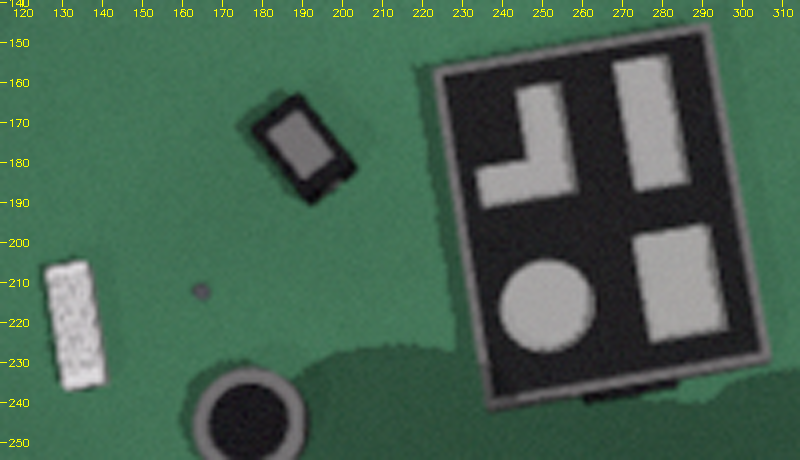

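View pics/c2.png

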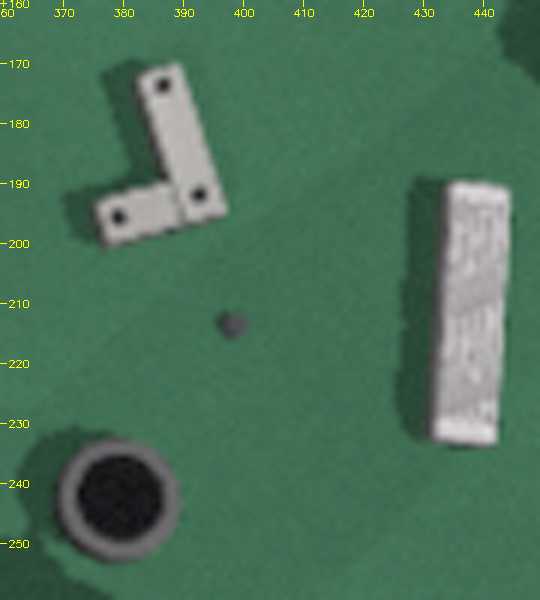

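View pics/c3.png

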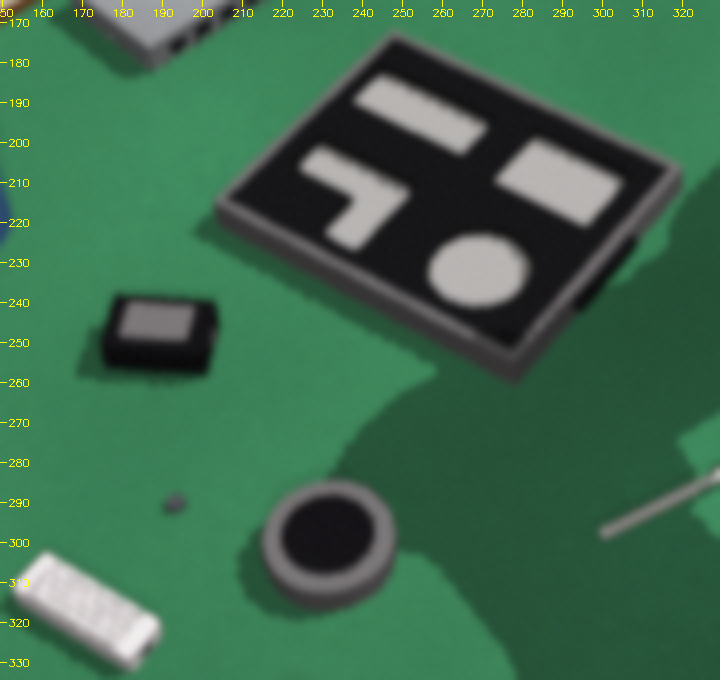

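View pics/c4.png

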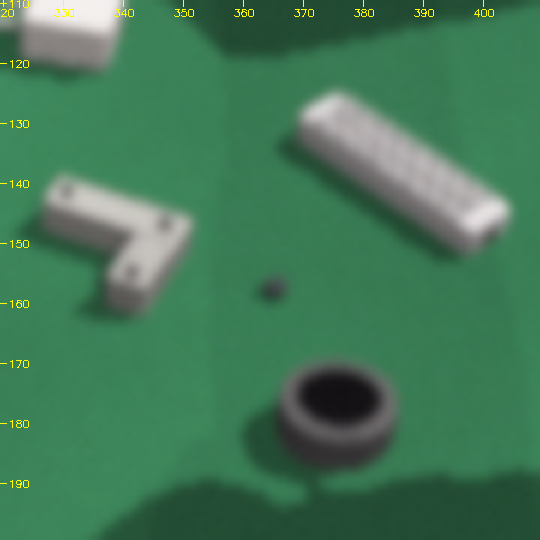

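Readings from the crops:
- **Top crop, tray:** outline corners are about (223,157), (292,146), (307,229), (237,242). Module order is L at upper left, long at upper right, round at lower left and oblong at lower right, with tray yaw about 0.16.
- **Top crop, pieces:** the short stick spans (126–141, 205–237), the brick (178–204, 163–191), the bracket's corner is at (397,195) and the puck is at (379.5,242).
- **Side crops:** the same shapes appear there, with the tray at (204–320, 173–260).

I'll refine these by fitting 3D silhouettes in both views, with the height left free.

```bash
cat > fit.py <<'E'
import cv2,numpy as np
from scipy.optimize import minimize
from bench import bot
CI={n:bot.camera_info(n) for n in("top","side")}
def proj(n,P):
    c=CI[n]; q=np.asarray(P)@c["R"].T+c["t"]
    return q[:,:2]/q[:,2:]*[c["fx"],c["fy"]]+[c["cx"],c["cy"]]
def rect(a,b,c,d): return [(a,c),(b,c),(b,d),(a,d)]
def disc(r): return [(r*np.cos(t),r*np.sin(t)) for t in np.linspace(0,2*np.pi,40)]
S=4
def place(poly,p): # p x,y,yaw
    c,s=np.cos(p[2]),np.sin(p[2]); q=np.array(poly); return np.c_[p[0]+c*q[:,0]-s*q[:,1],p[1]+s*q[:,0]+c*q[:,1]]
def render(n,polys,p,z0,z1,box):
    x0,y0,x1,y1=box; m=np.zeros(((y1-y0)*S,(x1-x0)*S),np.uint8)
    for poly in polys:
        q=place(poly,p); P=np.r_[np.c_[q,np.full(len(q),z0)],np.c_[q,np.full(len(q),z1)]]
        uv=(proj(n,P)-[x0,y0]+.5)*S-.5
        cv2.fillConvexPoly(m,np.round(cv2.convexHull(uv.astype(np.float32))*16).astype(np.int32),255,cv2.LINE_AA,4)
    return cv2.resize(m,(x1-x0,y1-y0),interpolation=cv2.INTER_AREA)/255.
def mask(im,kind):
    f=im.astype(float)
    if kind=="pale": return np.clip((f.min(2)-100)/60,0,1)
    d=f[...,1]-f[...,0]  # green minus red
    r=d/(f.max(2)+15)
    return np.clip((.33-r)/.2,0,1)
def fit(ims,polys,p0,h,boxes,kind="gray",z0=0,freeh=True):
    M={n:mask(ims[n][b[1]:b[3],b[0]:b[2]],kind) for n,b in boxes.items()}
    def cost(p):
        hh=p[3] if freeh else h
        a,b=(z0,hh) if kind!="pale" else (hh,hh+.01)
        return sum(((render(n,polys,p,a,b,boxes[n])-M[n])**2).sum() for n in M)
    st=[10,10,.08]+([6] if freeh else [])
    x=np.array(list(p0)+([h] if freeh else [])); N=len(x)
    for k in range(3):
        sim=np.vstack([x]+[x+np.eye(N)[i]*st[i]/(k+1) for i in range(N)])
        r=minimize(cost,x,method="Nelder-Mead",options=dict(initial_simplex=sim,xatol=.01,fatol=1e-3,maxiter=500)); x=r.x
    return x,r.fun,sum(m.sum() for m in M.values())
def back(n,uv,z):
    c=CI[n]; d=c["R"].T@np.array([(uv[0]-c["cx"])/c["fx"],(uv[1]-c["cy"])/c["fy"],1]); o=-c["R"].T@c["t"]
    return (o+d*(z-o[2])/d[2])[:2]
SHAPES=dict(stick=[rect(-45,45,-15,15)],brick=[rect(-35,35,-23,23)],puck=[disc(29)],
 bracket=[rect(-38,38,-30,-8),rect(-38,-16,-30,30)],tray=[rect(-126,126,-102,102)])
E
python3 - <<'E'
from fit import *
ims={n:cv2.cvtColor(cv2.imread(f"pics/{n}0.png"),cv2.COLOR_BGR2RGB) for n in("top","side")}
B=dict(stick=((134,221),.155,22,(115,195,150,247),(145,295,198,340)),
 brick=((191,177),.68,28,(168,155,213,200),(165,230,228,265)),
 puck=((379.5,242),0,24,(362,225,397,260),(355,165,402,196)),
 bracket=((387,185),.28,22,(365,163,405,207),(320,133,358,167)),
 tray=((265,193),.165,26,(215,138,315,250),(196,168,326,266)))
for k,(uv,yaw,h,bt,bs) in B.items():
    p=back("top",uv,h/2)
    print(k,*[np.round(v,3) for v in fit(ims,SHAPES[k],(*p,yaw),h,dict(top=bt,side=bs))])
    for n,b in(("top",bt),("side",bs)): # single view check
        print("   ",n,*[np.round(v,3) for v in fit(ims,SHAPES[k],(*p,yaw),h,{n:b},freeh=False)])
# cutouts: pale floors, joint fit of L
cut=[rect(-43,43,-35,-3),rect(-43,-11,-35,35)]
for k,poly,uv,bt,bs in(("L",cut,(246,174),(228,154,264,197),(222,198,256,232)),("long",[rect(-50,50,-20,20)],(272,170),(262,148,292,192),(235,180,276,207)),
  ("obl",[rect(-40,40,-28,28)],(284,211),(268,192,301,230),(270,195,310,224)),("round",[disc(34)],(252,216),(235,200,268,232),(252,220,286,246))):
    print(k,*[np.round(v,3) for v in fit(ims,poly,(*back("top",uv,16),.165),16,dict(top=bt,side=bs),"pale")])
E
```

```text
stick [4.80100e+02 4.23719e+02 2.08000e-01 1.91310e+01] 7.52 986.721
    top [4.79588e+02 4.23281e+02 2.13000e-01] 4.559 405.092
    side [4.79584e+02 4.24050e+02 2.06000e-01] 10.967 581.629
brick [612.823 265.159   0.672  15.44 ] 109.997 823.76
    top [609.465 265.795   0.69 ] 41.261 371.817
    side [610.648 263.016   0.785] 143.301 451.943
puck [ 4.22026e+02 -2.77338e+02  1.98000e-01  1.71020e+01] 11.044 650.186
    top [ 4.21433e+02 -2.76075e+02  9.50000e-02] 7.689 356.9
    side [ 4.20066e+02 -2.74866e+02  5.70000e-02] 29.079 293.286
bracket [ 5.88173e+02 -2.92422e+02  2.75000e-01  2.12140e+01] 6.81 710.158
    top [ 5.88233e+02 -2.92203e+02  2.79000e-01] 2.267 383.27
    side [ 5.87590e+02 -2.92152e+02  2.69000e-01] 4.441 326.888
tray [5.62961e+02 4.98270e+01 1.81000e-01 2.44750e+01] 245.588 12235.994
    top [5.62634e+02 5.01030e+01 1.83000e-01] 45.419 6372.785
    side [5.62646e+02 4.98690e+01 1.80000e-01] 208.218 5863.21
L [6.14805e+02 1.08801e+02 1.95000e-01 1.43360e+01] 207.311 598.2
long [6.32904e+02 1.39120e+01 1.71000e-01 1.42110e+01] 173.504 604.933
obl [ 5.14756e+02 -7.91500e+00  1.77000e-01  1.31340e+01] 172.025 757.517
round [4.97489e+02 8.72210e+01 2.65000e-01 1.37640e+01] 134.84 657.583
```

Run:
```python
from fit import *
import fit as F
ims={n:cv2.cvtColor(cv2.imread(f"pics/{n}0.png"),cv2.COLOR_BGR2RGB) for n in("top","side")}
I=lambda n,x,y:tuple(int(v) for v in ims[n][y,x])
print("top brick black",I("top",184,172),I("top",194,187),"shadow",I("top",177,171),"cloth",I("top",210,165))
print("side brick",I("side",190,254),I("side",178,252),"top",I("side",201,240),"shadow",I("side",172,256))
print("puck side",I("side",376,187),I("side",368,184),"shadow",I("side",363,186))
def mask(im,kind):
    f=im.astype(float); d=f[...,1]-f[...,0]
    return np.clip((30-d)/20,0,1)
F.mask=mask
B=dict(brick=((191,177),.68,28,(168,155,213,200),(165,230,228,265)),puck=((379.5,242),0,24,(362,225,397,260),(355,165,402,196)),
 tray=((265,193),.165,26,(215,138,315,250),(196,168,326,266)))
for k,(uv,yaw,h,bt,bs) in B.items():
    p=back("top",uv,h/2)
    print(k,*[np.round(v,3) for v in fit(ims,SHAPES[k],(*p,yaw),h,dict(top=bt,side=bs))])
    for n,b in(("top",bt),("side",bs)):
        print("   ",n,*[np.round(v,3) for v in fit(ims,SHAPES[k],(*p,yaw),h,{n:b},freeh=False)])
```

```text
top brick black (115, 113, 115) (18, 11, 15) shadow (36, 63, 46) cloth (73, 120, 90)
side brick (12, 12, 14) (13, 13, 14) top (32, 59, 43) shadow (38, 81, 55)
puck side (51, 60, 54) (44, 50, 47) shadow (37, 80, 55)
brick [612.03  265.616   0.669  18.146] 74.181 877.45
    top [609.556 265.987   0.69 ] 25.487 388.9
    side [609.1   266.029   0.769] 109.339 488.55
puck [ 4.22002e+02 -2.76818e+02  1.19000e-01  1.55000e+01] 15.468 633.65
    top [ 4.21049e+02 -2.75344e+02  8.70000e-02] 11.679 350.35
    side [ 4.20300e+02 -2.74863e+02  2.90000e-02] 40.045 283.3
tray [5.62671e+02 5.00330e+01 1.83000e-01 2.24810e+01] 257.307 12152.1
    top [5.62237e+02 5.02820e+01 1.82000e-01] 41.393 6329.05
    side [5.61343e+02 5.05720e+01 1.81000e-01] 259.805 5823.05
```

Run:
```python
from fit import *
from crop import crop
for n in("top","side"):
    im=cv2.imread(f"pics/{n}0.png"); im=cv2.resize(im,None,fx=6,fy=6,interpolation=cv2.INTER_CUBIC)
    for k,p,h in(("brick",(609.5,266,.69),28),("puck",(421.2,-275.6,0),24),("tray",(562.6,50,.182),26)):
        for z in(0,h):
            q=place(SHAPES[k][0],p); uv=(proj(n,np.c_[q,np.full(len(q),z)])+.5)*6
            cv2.polylines(im,[np.round(uv).astype(np.int32)],True,(0,0,255) if z else (0,255,255),1)
    a,b=((165,150),(362,220)) if n=="top" else ((165,225),(348,160))
    out=[im[y*6:(y+45)*6,x*6:(x+65)*6] for x,y in(a,b)]
    cv2.imwrite(f"pics/o_{n}.png",cv2.hconcat(out))
a=[cv2.imread(f"pics/o_{n}.png") for n in("top","side")]; cv2.imwrite("pics/o.png",cv2.vconcat(a))
```

```text
(no output)
```

View pics/o.png

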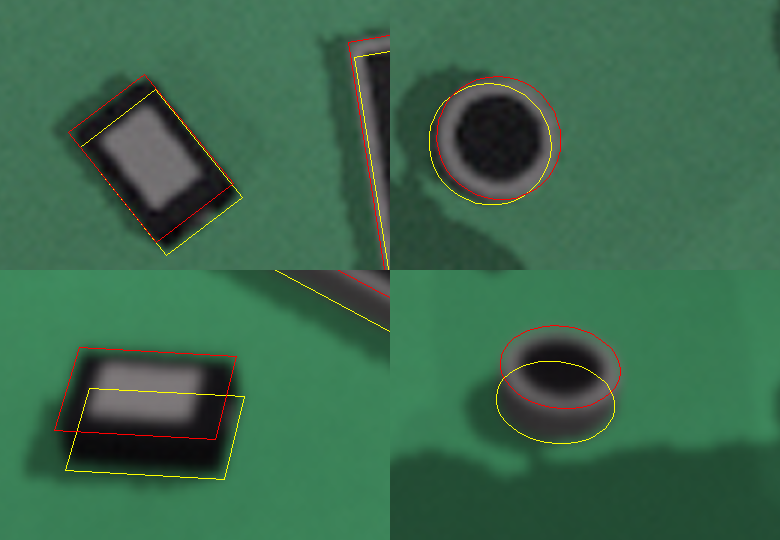

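The overlay shows the brick label (top 152,157; side 144,391) and the puck disc (top 499,139; side 560,367) centred on the model's top faces, so the poses and heights are confirmed. I'll start moving.

```bash
cat > plan.py <<'E'
import sys,numpy as np
from bench import bot
s=bot.read_state(); p=s["ee_pos"]; yaw=s["tool_rot"][2]
T=dict(stick=(479.8,423.6,.208),brick=(609.5,266,.69),puck=(421.2,-275.6,.182),bracket=(588.1+10*np.cos(.275)+19*np.sin(.275),-292.3+10*np.sin(.275)-19*np.cos(.275),.275))
t0=.182
def mod(x,y): return (562.6+x*np.cos(t0)-y*np.sin(t0),50+x*np.sin(t0)+y*np.cos(t0),t0)
T.update(L=mod(60+10,48-19),long=mod(60,-48),obl=mod(-60,-48),round=mod(-60,48),way=(480,0,.208))
a=T[sys.argv[1]]; z=float(sys.argv[2])
d=np.array([a[0]-p[0],a[1]-p[1],z-p[2]]); c,k=np.cos(a[2]),np.sin(a[2])
print("t %.2f pos"%s["time"],np.round(p,1),"rot",np.round(s["tool_rot"],3),"F",np.round(s["wrist_force"],1),"gap %.1f grip %.1f"%(s["finger_gap"],s["gripper_force"]))
print("turn",round(-(a[2]-yaw)/.1,2),"then shift",np.round(np.array([c*d[0]+k*d[1],k*d[0]-c*d[1],-d[2]])/40,2))
E
python3 -m inch '[0,0,0,0.9,85, 0.5,-0.55,0,0,85, 0.5,-0.55,0,0,85, 0.5,-0.55,0,0,85, 0.5,-0.55,0,0,85]' 60
python3 -m inch '[0.5,-0.6,0,0,85, 0.5,-0.6,0,0,85, 0.5,-0.6,0,0,85, 0.5,-0.6,0,0,85, 0.5,-0.6,0,0,85]'
python3 -m inch '[0.5,-0.6,0,0,85, 0.5,-0.6,0,0,85, 0.5,-0.6,0,0,85, 0.5,-0.6,0,0,85, 0.5,-0.6,0,0,85]'
python3 -m inch '[0.5,-0.6,0,0,85, 0.5,-0.6,0,0,85, 0.5,-0.6,0,0,85, 0.5,-0.6,0,0,85, 0,0,0,0,85]'
python3 plan.py stick 100
```

```text
time: 0.52
ee_pos: [229.6, -445.5, 231.1]
tool_rot: [-3.141, 0.0, 0.208]
wrist_force: [0.7, -1.3, -0.1]
finger_gap: 85.2
gripper_force: 0.0
time: 0.93
ee_pos: [302.6, -307.3, 231.2]
tool_rot: [-3.141, 0.0, 0.209]
wrist_force: [0.8, -1.1, 0.9]
finger_gap: 85.0
gripper_force: 0.0
time: 1.35
ee_pos: [375.6, -169.1, 231.3]
tool_rot: [-3.141, 0.0, 0.209]
wrist_force: [-0.1, -0.7, -0.0]
finger_gap: 84.9
gripper_force: 0.0
time: 1.77
ee_pos: [435.6, -54.9, 231.0]
tool_rot: [-3.14, -0.001, 0.215]
wrist_force: [1.2, -0.6, -0.7]
finger_gap: 84.8
gripper_force: 0.0
t 1.77 pos [435.6 -54.9 231. ] rot [-3.14e+00 -1.00e-03  2.15e-01] F [ 1.2 -0.6 -0.7] gap 84.8 grip 0.0
turn 0.07 then shift [  3.55 -11.48   3.27]
```

```bash
python3 -m inch '[0.22,-0.7,0,0,85, 0.22,-0.7,0,0,85, 0.22,-0.7,0,0,85, 0.22,-0.7,0,0,85, 0.22,-0.7,0,0,85]' >/dev/null
python3 -m inch '[0.22,-0.7,0,0,85, 0.22,-0.7,0,0,85, 0.22,-0.7,0,0,80, 0.22,-0.7,0.2,0,75, 0.22,-0.7,0.4,0,70]' >/dev/null
python3 -m inch '[0.22,-0.7,0.5,0,65, 0.22,-0.7,0.5,0,60, 0.22,-0.7,0.5,0,55, 0.22,-0.7,0.5,0,55, 0.22,-0.7,0.4,0,55]' >/dev/null
python3 -m inch '[0.22,-0.7,0.2,0,55, 0,0,0,0,55, 0,0,0,0,55]' >/dev/null
python3 plan.py stick 11.5
```

```text
t 3.27 pos [477.7 408.1 102.2] rot [3.141e+00 1.000e-03 2.110e-01] F [ 0.1 -1.7  0.5] gap 55.1 grip 0.0
turn 0.03 then shift [ 0.13 -0.37  2.27]
```

```bash
python3 -m inch '[0.13,-0.37,0.3,0,55, 0,0,0.6,0,55, 0,0,0.5,0,55, 0,0,0.4,0,55, 0,0,0.3,0,55]' >/dev/null
python3 -m inch '[0,0,0.17,0,55, 0,0,0,0,55, 0,0,0,0,55]' >/dev/null
python3 plan.py stick 11.5
```

```text
t 3.93 pos [480.8 422.8  13.2] rot [-3.141 -0.     0.208] F [-0.5  0.8  0.3] gap 55.0 grip 0.0
turn 0.0 then shift [-0.02 -0.03  0.04]
```

```bash
python3 -m inch '[-0.02,-0.03,0.04,0,20, 0,0,0,0,20, 0,0,0,0,20, 0,0,0,0,20, 0,0,0,0,20]' 60 >/dev/null
python3 -m inch '[0,0,0,0,20, 0,0,0,0,20, 0,0,0,0,20]'
python3 -m inch '[0,0,-0.2,0,20, 0,0,-0.4,0,20, 0,0,-0.5,0,20, 0,0,-0.4,0,20, 0,0,0,0,20]' >/dev/null
python3 plan.py long 90
python3 - <<'E'
from bench import bot
import cv2
from crop import crop
for n in("top","side"):
    cv2.imwrite(f"pics/{n}1.png",cv2.cvtColor(bot.capture(n),cv2.COLOR_RGB2BGR))
crop("pics/side1.png","pics/c5.png",[(110,230,240,345)],5)
E
```

```text
time: 4.6
ee_pos: [479.5, 424.4, 12.0]
tool_rot: [-3.141, -0.001, 0.209]
wrist_force: [-2.4, -0.3, 8.2]
finger_gap: 27.9
gripper_force: 59.6
t 5.02 pos [480.6 424.9  74.8] rot [-3.139 -0.004  0.209] F [ 0.1 -0.6 -0.9] gap 28.0 grip 59.5
turn 0.27 then shift [ 1.82 10.79 -0.38]
```

View pics/c5.png

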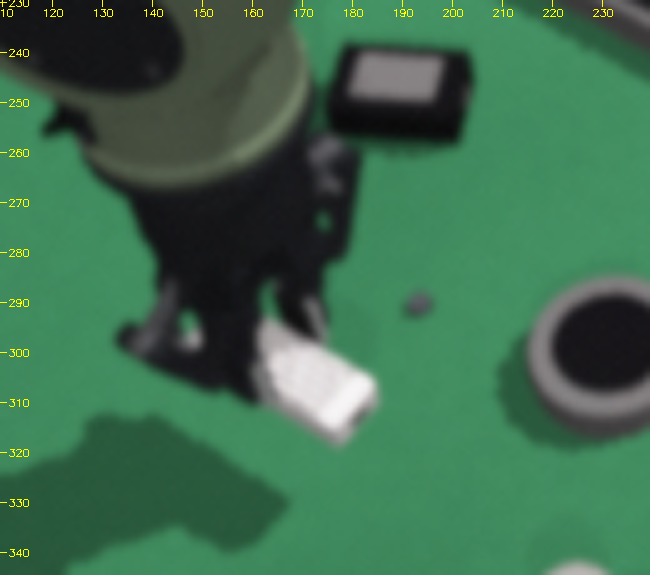

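The stick is held level in the gripper, seen at side (175,302) and clear of the table.

```bash
python3 -m inch '[0,0.2,-0.2,0.27,20, 0.11,0.4,-0.2,0,20, 0.11,0.6,0,0,20, 0.11,0.7,0,0,20, 0.11,0.7,0,0,20]' >/dev/null
python3 -m inch '[0.12,0.7,0,0,20, 0.12,0.7,0,0,20, 0.12,0.7,0,0,20, 0.12,0.7,0,0,20, 0.12,0.7,0,0,20]' >/dev/null
python3 -m inch '[0.12,0.7,0,0,20, 0.12,0.7,0,0,20, 0.12,0.7,0,0,20, 0.12,0.7,0,0,20, 0.12,0.6,0,0,20]' >/dev/null
python3 -m inch '[0.1,0.5,0,0,20, 0.1,0.3,0,0,20, 0,0,0,0,20, 0,0,0,0,20]' >/dev/null
python3 plan.py long 60
```

```text
t 6.70 pos [626.2  32.2  86.7] rot [-3.141e+00  1.000e-03  1.810e-01] F [ 0.3  0.7 -0.7] gap 28.0 grip 59.4
turn -0.01 then shift [0.02 0.47 0.67]
```

```bash
python3 -m inch '[0.02,0.25,0.2,0,20, 0,0.22,0.27,0,20, 0,0,0.2,0,20, 0,0,0,0,20, 0,0,0,0,20]' >/dev/null
python3 plan.py long 28
python3 - <<'E'
from bench import bot
import cv2
from crop import crop
cv2.imwrite("pics/side2.png",cv2.cvtColor(bot.capture("side"),cv2.COLOR_RGB2BGR))
crop("pics/side2.png","pics/c6.png",[(195,130,325,250)],5)
E
```

```text
t 7.12 pos [630.2  14.1  59.3] rot [-3.141e+00  1.000e-03  1.820e-01] F [ 0.   0.6 -0.3] gap 27.8 grip 59.4
turn -0.0 then shift [-0.    0.01  0.78]
```

View pics/c6.png

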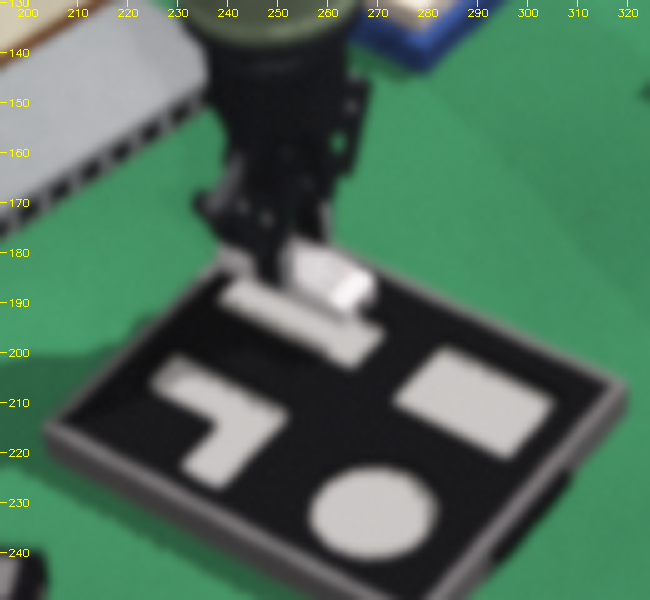

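The stick hangs above its cutout: the stick end is at side (266,187) and the cutout below it runs from (240,188) to (270,197). I'll lower it slowly.

```bash
python3 -m inch '[0,0,0.2,0,20, 0,0,0.2,0,20, 0,0,0.1,0,20, 0,0,0.1,0,20, 0,0,0.08,0,20]' >/dev/null
python3 -m inch '[0,0,0.06,0,20, 0,0,0,0,20]'
python3 plan.py long 28
```

```text
time: 7.75
ee_pos: [630.5, 13.8, 30.0]
tool_rot: [-3.141, 0.001, 0.182]
wrist_force: [0.1, 0.1, -0.7]
finger_gap: 27.7
gripper_force: 59.4
t 7.75 pos [630.5  13.8  30. ] rot [-3.141e+00  1.000e-03  1.820e-01] F [ 0.1  0.1 -0.7] gap 27.7 grip 59.4
turn -0.0 then shift [-0.01  0.    0.05]
```

```bash
python3 -m inch '[0,0,0.03,0,20, 0,0,0.02,0,20, 0,0,0,0,20, 0,0,0,0,20]'
```

```text
time: 8.08
ee_pos: [630.8, 13.8, 28.6]
tool_rot: [-3.141, -0.0, 0.182]
wrist_force: [-0.3, -0.1, -1.4]
finger_gap: 28.0
gripper_force: 59.4
```

```bash
python3 -m inch '[0,0,0.02,0,20, 0,0,0,0,20]'|grep -E "pos|wrist"
python3 -m inch '[0,0,0.01,0,20, 0,0,0,0,20]'|grep -E "pos|wrist"
```

```text
ee_pos: [630.8, 13.7, 28.0]
wrist_force: [-0.2, -0.6, 3.1]
ee_pos: [630.8, 13.7, 28.0]
wrist_force: [-3.4, 0.3, 10.1]
```

Contact came at z=28, which means it is seated. I'll open the fingers and lift, then go to the brick.

```bash
python3 -m inch '[0,0,0,0,35, 0,0,0,0,45, 0,0,0,0,50, 0,0,0,0,50, 0,0,-0.1,0,50]'|grep -E "gap|pos"
python3 -m inch '[0,0,-0.3,0,60, 0,0,-0.5,0,65, 0,0,-0.5,0,70, 0,0,-0.4,0,75, 0,0,0,-0.6,75]' >/dev/null
python3 -m inch '[0,0,0,-0.9,75, 0,0,0,-0.9,75, 0,0,0,-0.9,75, 0,0,0,-0.9,75, 0,0,0,-0.88,75]' >/dev/null
python3 plan.py brick 70
```

```text
ee_pos: [630.3, 13.7, 30.8]
finger_gap: 50.0
t 9.67 pos [630.9  13.6 100.5] rot [ 3.141e+00 -1.000e-03  6.940e-01] F [ 0.   0.2 -0.5] gap 75.1 grip 0.0
turn 0.04 then shift [ 3.6  -5.21  0.76]
```

```bash
python3 -m inch '[0.2,-0.3,0,0,72, 0.4,-0.58,0,0,72, 0.4,-0.58,0,0,72, 0.4,-0.58,0,0,72, 0.4,-0.58,0,0,72]' >/dev/null
python3 -m inch '[0.4,-0.58,0,0,72, 0.4,-0.58,0,0,72, 0.4,-0.58,0,0,72, 0.4,-0.58,0.3,0,72, 0.2,-0.27,0.4,0,72]' >/dev/null
python3 -m inch '[0,0,0,0.04,72, 0,0,0,0,72]' >/dev/null
python3 plan.py brick 10.5
```

```text
t 10.67 pos [608.5 267.1  71.4] rot [-3.141e+00  1.000e-03  6.860e-01] F [ 0.1 -0.6  0.4] gap 71.9 grip 0.0
turn -0.04 then shift [0.   0.04 1.52]
```

```bash
python3 -m inch '[0,0.04,0.4,0,70, 0,0,0.5,0,70, 0,0,0.4,0,70, 0,0,0.2,0,70, 0,0,0,0,70]' >/dev/null
python3 plan.py brick 10.5
python3 -m inch '[0,0,0.02,0,35, 0,0,0,0,35, 0,0,0,0,35, 0,0,0,0,35, 0,0,0,0,35]' >/dev/null
python3 -m inch '[0,0,0,0,35, 0,0,0,0,35, 0,0,0,0,35]'
```

```text
t 11.08 pos [610.  264.   10.8] rot [-3.142e+00  1.000e-03  6.840e-01] F [0.3 0.4 0.3] gap 69.6 grip 0.0
turn -0.06 then shift [ 0.02 -0.05  0.01]
time: 11.75
ee_pos: [610.9, 265.0, 12.2]
tool_rot: [3.141, -0.002, 0.685]
wrist_force: [-0.9, -1.5, 6.2]
finger_gap: 44.5
gripper_force: 62.4
```

```bash
python3 -m inch '[0,0,-0.3,0,35, 0,0,-0.6,0,35, 0,0,-0.6,0,35, 0,0,-0.5,0,35, 0,0,0,0.4,35]' >/dev/null
python3 -m inch '[0,0,0,0.9,35, 0,0,0,0.9,35, 0,0,0,0.9,35, 0,0,0,0.9,35, 0,0,0,0.9,35]' >/dev/null
python3 -m inch '[0,0,0,0.1,35, 0,0,0,0,35]' >/dev/null
python3 plan.py obl 80
```

```text
t 12.75 pos [610.3 265.1  91.6] rot [-3.141e+00 -1.000e-03  1.880e-01] F [ 0.2 -0.2 -1. ] gap 44.6 grip 61.6
turn 0.06 then shift [-3.65  6.27  0.29]
```

```bash
python3 -m inch '[-0.2,0.3,0,0.05,35, -0.35,0.6,0,0,35, -0.35,0.6,0,0,35, -0.35,0.6,0,0,35, -0.35,0.6,0,0,35]' >/dev/null
python3 -m inch '[-0.35,0.6,0,0,35, -0.35,0.6,0,0,35, -0.35,0.6,0,0,35, -0.35,0.6,0,0,35, -0.35,0.6,0,0,35]' >/dev/null
python3 -m inch '[-0.3,0.57,0,0,35, 0,0,0.3,0,35, 0,0,0.4,0,35, 0,0,0,0,35, 0,0,0,0,35]' >/dev/null
python3 plan.py obl 26.5
```

```text
t 14.00 pos [511.6  -7.9  62.8] rot [-3.141  0.     0.183] F [-1.1 -0.  -1.3] gap 44.6 grip 61.8
turn 0.01 then shift [0.02 0.01 0.91]
```

```bash
python3 -m inch '[0,0.01,0.2,0,35, 0,0,0.2,0,35, 0,0,0.15,0,35, 0,0,0.1,0,35, 0,0,0.08,0,35]' >/dev/null
python3 -m inch '[0,0,0.06,0,35, 0,0,0,0,35, 0,0,0,0,35]'|grep -E "pos|wrist"
python3 -m inch '[0,0,0.02,0,35, 0,0,0,0,35]'|grep -E "pos|wrist"
```

```text
ee_pos: [511.8, -8.5, 31.0]
wrist_force: [-0.1, -0.3, -1.2]
ee_pos: [511.9, -8.5, 30.2]
wrist_force: [-0.6, 0.9, -0.8]
```

```bash
python3 -m inch '[0,0,0.02,0,35, 0,0,0.02,0,35, 0,0,0,0,35]'|grep -E "pos|wrist"
python3 -m inch '[0,0,0.02,0,35, 0,0,0,0,35]'|grep -E "pos|wrist"
```

```text
ee_pos: [511.8, -8.5, 28.4]
wrist_force: [-0.4, 0.2, -2.1]
ee_pos: [511.8, -8.5, 28.1]
wrist_force: [-1.9, 0.9, 10.2]
```

Seated. I'll release and go to the puck.

```bash
python3 -m inch '[0,0,0,0,50, 0,0,0,0,60, 0,0,0,0,65, 0,0,0,0,65, 0,0,-0.1,0,65]'|grep -E "gap|pos"
python3 -m inch '[0,0,-0.3,0,70, 0,0,-0.5,0,75, 0,0,-0.5,0,80, 0,0,-0.4,0,85, 0,0,0,0,85]' >/dev/null
python3 plan.py puck 60
```

```text
ee_pos: [511.5, -8.5, 31.3]
finger_gap: 65.2
t 16.08 pos [512.8  -8.6 102.5] rot [ 3.141 -0.004  0.181] F [ 0.2 -1.4  1.3] gap 84.6 grip 0.0
turn -0.01 then shift [-3.46  6.15  1.06]
```

```bash
python3 -m inch '[-0.2,0.35,0,0,85, -0.33,0.6,0,0,85, -0.33,0.6,0,0,85, -0.33,0.6,0,0,85, -0.33,0.6,0,0,85]' >/dev/null
python3 -m inch '[-0.33,0.6,0,0,85, -0.33,0.6,0,0,85, -0.33,0.6,0,0,85, -0.33,0.6,0.3,0,85, -0.33,0.6,0.4,0,85]' >/dev/null
python3 -m inch '[-0.3,0.4,0.3,0,85, 0,0,0,0,85, 0,0,0,0,85]' >/dev/null
python3 plan.py puck 9
```

```text
t 17.17 pos [ 418.7 -275.8   59.1] rot [-3.141e+00  1.000e-03  1.790e-01] F [0.6 0.6 1.2] gap 85.1 grip 0.0
turn -0.03 then shift [0.06 0.01 1.25]
```

```bash
python3 -m inch '[0.05,0.01,0.3,0,85, 0,0,0.4,0,85, 0,0,0.35,0,85, 0,0,0.15,0,85, 0,0,0,0,85]' >/dev/null
python3 -m inch '[0,0,0,0,85]' >/dev/null; python3 plan.py puck 9
```

```text
t 17.67 pos [ 421.9 -274.9   11.9] rot [-3.141 -0.     0.182] F [0.3 0.2 0.5] gap 85.2 grip 0.0
turn -0.0 then shift [-0.02  0.01  0.07]
```

```bash
python3 -m inch '[-0.02,0.01,0.05,0,45, 0,0,0,0,45, 0,0,0,0,45, 0,0,0,0,45, 0,0,0,0,45]' >/dev/null
python3 -m inch '[0,0,0,0,45, 0,0,0,0,45, 0,0,0,0,45]'
python3 -m inch '[0,0,-0.3,0,45, 0,0,-0.6,0,45, 0,0,-0.6,0,45, 0,0,-0.5,0,45, 0,0,0,0,45]' >/dev/null
python3 plan.py round 85
```

```text
time: 18.33
ee_pos: [421.0, -276.1, 10.6]
tool_rot: [3.141, -0.001, 0.181]
wrist_force: [-2.4, 1.1, 15.4]
finger_gap: 55.5
gripper_force: 60.4
t 18.75 pos [ 421.9 -276.8   93.1] rot [ 3.139 -0.004  0.181] F [ 0.2 -1.  -0.5] gap 55.4 grip 64.2
turn -0.01 then shift [ 3.44 -8.6   0.2 ]
```

```bash
python3 -m inch '[0.15,-0.35,0,0,45, 0.25,-0.65,0,0,45, 0.25,-0.65,0,0,45, 0.25,-0.65,0,0,45, 0.25,-0.65,0,0,45]' >/dev/null
python3 -m inch '[0.25,-0.65,0,0,45, 0.25,-0.65,0,0,45, 0.25,-0.65,0,0,45, 0.25,-0.65,0,0,45, 0.25,-0.65,0,0,45]' >/dev/null
python3 -m inch '[0.25,-0.65,0,0,45, 0.25,-0.65,0,0,45, 0.25,-0.65,0,0,45, 0.25,-0.45,0.2,0,45, 0,0,0.3,0,45]' >/dev/null
python3 -m inch '[0,0,0.3,0,45, 0,0,0,0,45, 0,0,0,0,45]' >/dev/null
python3 plan.py round 26.6
python3 - <<'E'
from bench import bot
import cv2
from crop import crop
cv2.imwrite("pics/side3.png",cv2.cvtColor(bot.capture("side"),cv2.COLOR_RGB2BGR))
crop("pics/side3.png","pics/c7.png",[(195,150,325,270)],5)
E
```

```text
t 20.25 pos [492.4  86.6  57.5] rot [3.142e+00 1.000e-03 1.810e-01] F [-0.6 -0.4 -0.1] gap 55.1 grip 64.2
turn -0.01 then shift [0.06 0.02 0.77]
```

View pics/c7.png

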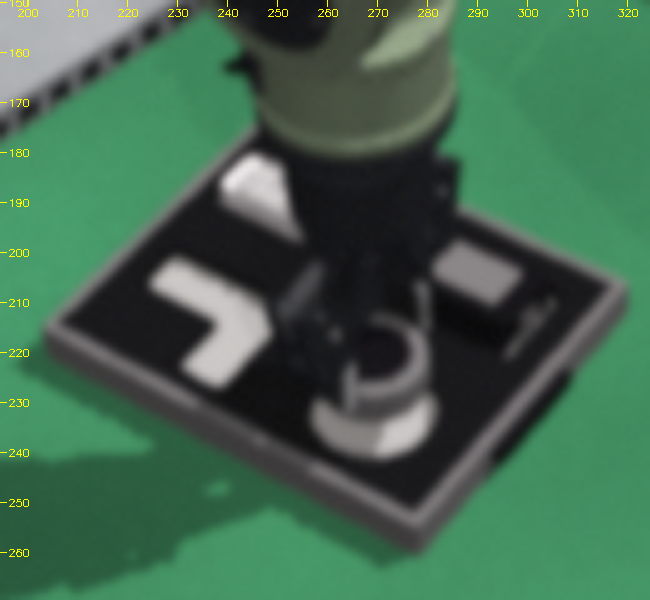

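The puck is level at side (270,220) above its round cutout (268,232). The stick is at (247,187) and the brick at (290,203), both in their cutouts. I'll lower the puck.

```bash
python3 -m inch '[0.04,0.01,0.2,0,45, 0,0,0.2,0,45, 0,0,0.12,0,45, 0,0,0.08,0,45, 0,0,0.06,0,45]' >/dev/null
python3 -m inch '[0,0,0,0,45, 0,0,0,0,45]'|grep -E "pos|wrist"
python3 -m inch '[0,0,0.02,0,45, 0,0,0,0,45]'|grep -E "pos|wrist"
python3 -m inch '[0,0,0.02,0,45, 0,0,0,0,45]'|grep -E "pos|wrist"
```

```text
ee_pos: [494.4, 86.7, 31.3]
wrist_force: [0.2, 0.4, -0.2]
ee_pos: [494.4, 86.7, 30.6]
wrist_force: [0.1, 0.1, -1.3]
ee_pos: [494.4, 86.7, 29.7]
wrist_force: [0.2, 0.3, -0.4]
```

```bash
python3 -m inch '[0,0,0.02,0,45, 0,0,0.02,0,45, 0,0,0,0,45]'|grep -E "pos|wrist"
python3 -m inch '[0,0,0.02,0,45, 0,0,0,0,45]'|grep -E "pos|wrist"
```

```text
ee_pos: [494.3, 86.7, 28.0]
wrist_force: [0.5, 0.6, -0.9]
ee_pos: [494.3, 86.7, 27.2]
wrist_force: [0.8, 0.4, -0.8]
```

```bash
python3 -m inch '[0,0,0.02,0,45, 0,0,0,0,45]'|grep -E "pos|wrist"
python3 -m inch '[0,0,0.01,0,45, 0,0,0,0,45]'|grep -E "pos|wrist"
```

```text
ee_pos: [494.4, 86.7, 26.7]
wrist_force: [-1.1, 0.5, 5.1]
ee_pos: [494.5, 86.7, 26.7]
wrist_force: [-2.8, -0.5, 15.0]
```

Seated. I'll release and go to the bracket.

```bash
python3 -m inch '[0,0,0,0,60, 0,0,0,0,70, 0,0,0,0,75, 0,0,0,0,75, 0,0,-0.1,0,75]'|grep -E "gap|pos"
python3 -m inch '[0,0,-0.3,0,75, 0,0,-0.5,0,75, 0,0,-0.5,0,75, 0,0,-0.4,0,70, 0,0,0,-0.93,65]' >/dev/null
python3 plan.py bracket 70
```

```text
ee_pos: [494.1, 86.7, 29.7]
finger_gap: 74.7
t 22.80 pos [495.3  86.9 100.9] rot [ 3.141e+00 -3.000e-03  2.720e-01] F [-0.6 -0.3 -0.1] gap 65.1 grip 0.0
turn -0.03 then shift [-0.09 10.23  0.77]
```

```bash
python3 -m inch '[0,0.35,0,0,60, 0,0.7,0,0,55, 0,0.7,0,0,50, 0,0.7,0,0,50, 0,0.7,0,0,50]' >/dev/null
python3 -m inch '[0,0.7,0,0,50, 0,0.7,0,0,50, 0,0.7,0,0,50, 0,0.7,0,0,50, 0,0.7,0,0,50]' >/dev/null
python3 -m inch '[0,0.7,0,0,50, 0,0.7,0,0,50, -0.05,0.7,0,0,50, -0.05,0.7,0.3,0,50, 0,0.5,0.4,0,50]' >/dev/null
python3 -m inch '[0,0.25,0,0,50, 0,0,0,0,50, 0,0,0,0,50]' >/dev/null
python3 plan.py bracket 11.5
```

```text
t 24.30 pos [ 600.7 -306.9   70.2] rot [-3.141 -0.     0.273] F [-0.3  0.3 -0. ] gap 49.9 grip 0.0
turn -0.02 then shift [0.05 0.04 1.47]
```

```bash
python3 -m inch '[0.04,0.03,0.4,0,50, 0,0,0.5,0,50, 0,0,0.35,0,50, 0,0,0.17,0,50, 0,0,0,0,50]' >/dev/null
python3 -m inch '[0,0,0,0,50]' >/dev/null; python3 plan.py bracket 11.5
```

```text
t 24.80 pos [ 602.9 -307.6   13.7] rot [ 3.142 -0.     0.274] F [0.2 0.3 0.5] gap 49.8 grip 0.0
turn -0.01 then shift [-0.    0.01  0.06]
```

```bash
python3 -m inch '[0,0.01,0.04,0,10, 0,0,0,0,10, 0,0,0,0,10, 0,0,0,0,10, 0,0,0,0,10]' 80 >/dev/null
python3 -m inch '[0,0,0,0,10, 0,0,0,0,10, 0,0,0,0,10]'
python3 -m inch '[0,0,-0.2,0,10, 0,0,-0.4,0,10, 0,0,-0.5,0,10, 0,0,-0.5,0,10, 0,0,-0.3,0,10]' >/dev/null
python3 -m inch '[0,0,0,0.92,10, 0,0,0,0,10]' >/dev/null
python3 plan.py L 85
python3 - <<'E'
from bench import bot
import cv2
from crop import crop
cv2.imwrite("pics/side4.png",cv2.cvtColor(bot.capture("side"),cv2.COLOR_RGB2BGR))
crop("pics/side4.png","pics/c8.png",[(300,50,410,160)],5)
E
```

```text
time: 25.47
ee_pos: [603.2, -308.5, 12.7]
tool_rot: [3.141, -0.001, 0.274]
wrist_force: [-1.9, 0.5, 7.4]
finger_gap: 19.7
gripper_force: 79.3
t 26.05 pos [ 603.1 -308.3   88.7] rot [ 3.141e+00 -1.000e-03  1.770e-01] F [ 0.7  0.5 -1.8] gap 19.5 grip 78.7
turn -0.05 then shift [ 2.37 -9.72  0.09]
```

View pics/c8.png

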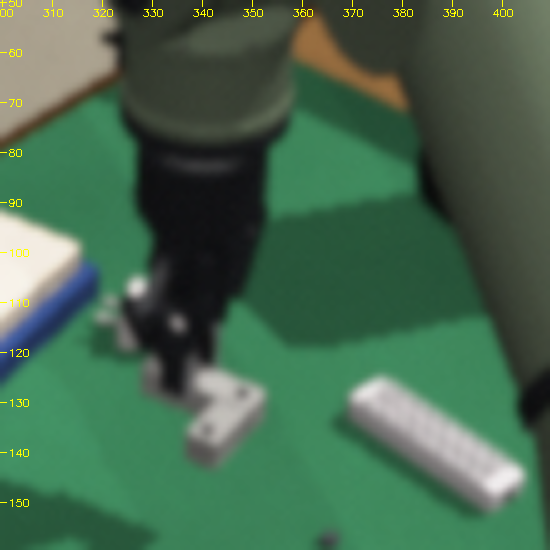

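The bracket is held level, with its short arm at side (345,130). I'll carry it to the L cutout.

```bash
python3 -m inch '[0.1,-0.35,0,-0.05,10, 0.16,-0.65,0,0,10, 0.16,-0.65,0,0,10, 0.16,-0.65,0,0,10, 0.16,-0.65,0,0,10]' >/dev/null
python3 -m inch '[0.16,-0.65,0,0,10, 0.16,-0.65,0,0,10, 0.16,-0.65,0,0,10, 0.16,-0.65,0,0,10, 0.16,-0.65,0,0,10]' >/dev/null
python3 -m inch '[0.16,-0.65,0,0,10, 0.16,-0.65,0,0,10, 0.16,-0.65,0,0,10, 0.16,-0.65,0,0,10, 0.16,-0.6,0,0,10]' >/dev/null
python3 -m inch '[0,-0.3,0,0,10, 0,0,0.3,0,10, 0,0,0.4,0,10, 0,0,0,0,10, 0,0,0,0,10]' >/dev/null
python3 plan.py L 28
python3 - <<'E'
from bench import bot
import cv2
from crop import crop
cv2.imwrite("pics/side5.png",cv2.cvtColor(bot.capture("side"),cv2.COLOR_RGB2BGR))
crop("pics/side5.png","pics/c9.png",[(195,150,325,270)],5)
E
```

```text
t 27.77 pos [622.2  89.4  59. ] rot [3.141e+00 2.000e-03 1.870e-01] F [-0.2 -0.7 -1.2] gap 19.4 grip 78.6
turn 0.05 then shift [ 0.11 -0.03  0.77]
```

View pics/c9.png

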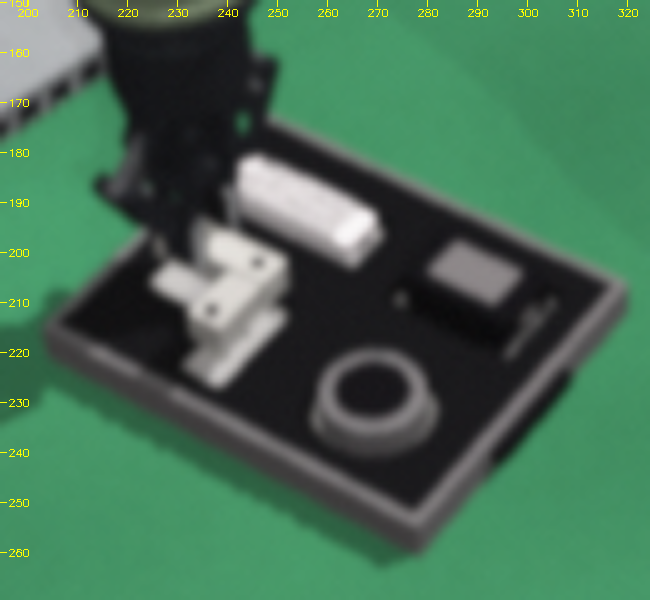

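The bracket hangs right above the L cutout, with its corner at side (252,203) and the cutout's end at (238,225). The stick, brick and puck are all in place.

```bash
python3 -m inch '[0.1,-0.02,0.2,0.04,10, 0,0,0.2,0,10, 0,0,0.12,0,10, 0,0,0.08,0,10, 0,0,0.06,0,10]' >/dev/null
python3 -m inch '[0,0,0,0,10, 0,0,0,0,10]'|grep -E "pos|wrist"; python3 plan.py L 28
python3 -m inch '[0,0,0.02,0,10, 0,0,0,0,10]'|grep -E "pos|wrist"
```

```text
ee_pos: [626.6, 91.9, 33.4]
wrist_force: [-0.1, 0.9, -1.1]
t 28.40 pos [626.6  91.9  33.4] rot [-3.142 -0.     0.183] F [-0.1  0.9 -1.1] gap 19.7 grip 78.8
turn 0.01 then shift [-0.01  0.01  0.13]
ee_pos: [626.7, 91.9, 32.7]
wrist_force: [0.0, -0.6, -1.6]
```

```bash
python3 -m inch '[0,0,0.03,0,10, 0,0,0.03,0,10, 0,0,0,0,10]'|grep -E "pos|wrist"
python3 -m inch '[0,0,0.02,0,10, 0,0,0,0,10]'|grep -E "pos|wrist"
python3 -m inch '[0,0,0.02,0,10, 0,0,0,0,10]'|grep -E "pos|wrist"
```

```text
ee_pos: [626.5, 91.9, 29.9]
wrist_force: [0.1, 0.2, -1.3]
ee_pos: [626.5, 91.9, 29.2]
wrist_force: [0.3, 0.3, -2.8]
ee_pos: [626.7, 91.9, 28.7]
wrist_force: [-1.4, 0.9, 1.9]
```

Contact came at 28.7, against the expected 16 + 12.7. I'll settle it slightly, release, lift away and check.

```bash
python3 -m inch '[0,0,0.01,0,10, 0,0,0,0,10]'|grep -E "pos|wrist"
python3 -m inch '[0,0,0,0,30, 0,0,0,0,40, 0,0,0,0,45, 0,0,0,0,45, 0,0,-0.1,0,45]'|grep -E "gap|pos"
python3 -m inch '[0,0,-0.3,0,45, 0,0,-0.5,0,45, 0,0,-0.6,0,45, 0,0,-0.6,0,45, 0,0,-0.6,0,45]' >/dev/null
python3 -m inch '[0,0.5,-0.6,0,45, 0,0.7,-0.5,0,45, 0,0.7,0,0,45, 0,0.7,0,0,45, 0,0.7,0,0,45]' >/dev/null
python3 -m inch '[0,0.7,0,0,45, 0,0.7,0,0,45, 0,0.7,0,0,45, 0,0.7,0,0,45, 0,0.7,0,0,45]' >/dev/null
python3 -m inch '[0,0.5,0,0,45, 0,0.3,0,0,45, 0,0,0,0,45, 0,0,0,0,45]'
python3 - <<'E'
from bench import bot
import cv2
from fit import *
ims={}
for n in("top","side"):
    ims[n]=bot.capture(n); cv2.imwrite(f"pics/{n}9.png",cv2.cvtColor(ims[n],cv2.COLOR_RGB2BGR))
out=[]
for n,(x,y) in(("top",(215,140)),("side",(198,160))):
    im=cv2.resize(cv2.imread(f"pics/{n}9.png"),None,fx=4,fy=4,interpolation=cv2.INTER_CUBIC)
    t0=.182;P=lambda a,b:(562.6+a*np.cos(t0)-b*np.sin(t0),50+a*np.sin(t0)+b*np.cos(t0),t0)
    for k,a,b,h in(("stick",60,-48,22),("brick",-60,-48,28),("puck",-60,48,24),("bracket",60,48,22)):
        for poly in SHAPES[k]:
            q=place(poly,P(a,b)); uv=(proj(n,np.c_[q,np.full(len(q),16+h)])+.5)*4
            cv2.polylines(im,[np.round(uv).astype(np.int32)],True,(0,0,255),1)
    out.append(im[y*4:(y+105)*4,x*4:(x+98)*4])
cv2.imwrite("pics/final.png",cv2.hconcat(out))
E
```

```text
ee_pos: [626.7, 91.9, 28.7]
wrist_force: [-2.7, -1.0, 9.1]
ee_pos: [626.2, 91.9, 31.6]
finger_gap: 45.0
time: 31.32
ee_pos: [681.7, -207.2, 180.8]
tool_rot: [-3.142, -0.0, 0.182]
wrist_force: [0.3, 0.5, -0.3]
finger_gap: 44.9
gripper_force: 0.0
```

View pics/final.png

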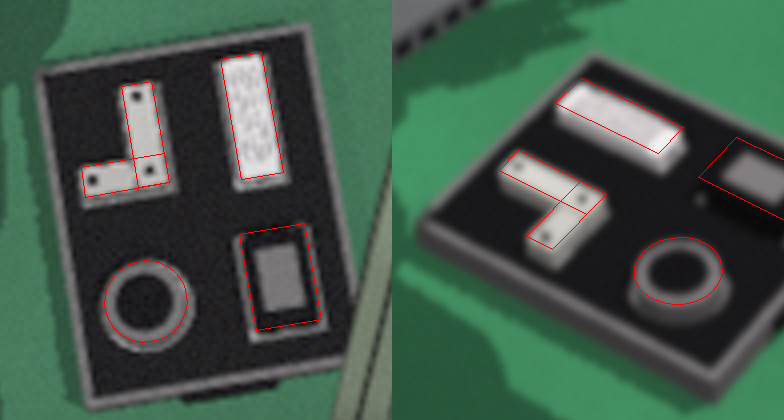

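All four pieces coincide with their predicted seated outlines in both views: L (150,150), stick (250,118), puck (146,300), brick (280,278).

```bash
python3 -c "
from bench import bot
print(bot.close_job())"
```

```text
the job is handed in; nothing more can be done
None
```

The stick, brick, puck and bracket are each seated flat in their matching cutouts, the longer stick and larger puck were not touched, and the job was handed in at about 31 s of the 96 s allowed.

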